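Send a carton of finished silver along the rollers and close it

ROBOT

A 6-joint arm with a two-finger parallel gripper is mounted at the origin on the work surface. World frame = base frame: x ahead of the robot, y to its left, z up, the work surface at z = 0. Lengths are in mm, angles in degrees, forces in N, time in s.
With the tool pointing down it reaches from about 350 to 850 mm from the base axis. Payload 8.1 kg.
Tool frame: the origin (TCP) lies between the finger pads; the fingertips stand 11 mm ahead of it and the grasp point (between the pads) lies 8 mm behind it; z points along the fingers, y is the line along which they close (so a half turn about z gives the same grasp; the last joint's range is limited). The gripper opens to 85 mm and grips with 20 to 120 N. Pads are 22 mm wide; open, the fingers measure 114 mm over their backs; the gripper's body (76 mm by 85 mm) begins 54 mm behind the grasp point. The pads swing forward as they close: fully open they stand 13 mm farther back than shut.
Start: joints at [-68.491, 7.471, 85.268, -0, 87.261, -4.893], TCP at [266.819, -537.413, 242.292] pointing down, gripper open.
Joint ranges: [-169.43, 169.43], [-51.17, 129.36], [1.28, 143.12], [-76.62, 256.62], [0, 156.53], [-152.29, 152.29]. Speed limits (degrees/s): [136.94, 136.94, 159.86, 180, 180, 180].

INTERFACE

Orientations are given as [roll, pitch, yaw] about the fixed x, y, z axes, in that order (R = Rz(yaw) Ry(pitch) Rx(roll)).
In Python, from bench import r, snapshot, get_calibration gives the robot as it stands.
- The arm moves only by the tool step_arm, never from a script. Its argument "rows" is a list of rows, each a list of 2 entries, a list of its own where there are three numbers: the shift along the tool's x, y, z in mm, then the turn about the tool's z in degrees. In form: [[[tx, ty, tz], yaw], ...]. A call has 1 to 12 rows; each row is the pose to reach, as a shift and turn from the pose commanded when the call began, along the tool's axes at that moment; what a row does not reach only later rows make up. A row lasts 1/10 s, in which the tool goes at most 50 mm and 8.59 degrees, less where a joint would pass 70% of its speed; a pose out of reach is approached as far as the arm can. A call with a gripper value outside its range is refused whole. "fingers" is the opening, from 0 (shut) to 1 (fully open), set as the call begins (left out, the last holds). The fingers move at their own pace and stop on an object; "squeeze" is the grip in N (left out, the last holds). Time passes only in rows, so rows that repeat a pose let the fingers close. It gives the time, the measured TCP pose, the force, the opening and the grip force at its end, in the units of the state.
- r.sense(): the state, without advancing time (a new reading comes with each control period).
- snapshot(name): name is "side" or "top"; returns the picture (420x560x3 uint8, blue, green, red); there is no depth.
- get_calibration(name): a dict with "fovy" (degrees; the focal length in pixels is half the picture's height over the tangent of half this angle, whatever the lens; pixels are square), "cx", "cy" (the principal point, pixels), "eye" and "orientation" of the camera in the world. Camera axes: x right, y up, looking along -z (the intrinsics and any distortion apply to the point x, -y, -z); pixel columns grow to the right and rows downward; lengths in mm; the calibration is good to about 2 mm. A picture is of the moment at which its call begins. get_calibration takes no time and is no camera call.
- r.hand_in(): hands the job in; it is judged then, once.
The state is a dict: "time": time; "joint_pos": joint angles; "qd": joint speeds; "joint_efforts": joint torques, N m; "tool_pos": TCP position; "tcp_rot": TCP orientation; "ft_force": force on the tool from outside, world axes, zero at the start; "wrist_torque": the same for the moment, N m; "finger_gap": finger opening in mm; "grip_force": force on a finger pad.
Only numpy, scipy, OpenCV 4.12 (cv2) and the standard library are available. Lean on these libraries where they do the work, as an engineer would, in place of code of your own. Each camera call takes 0.05 s, during which the arm holds its last target. There are 200 camera calls.

TASK

Push the cardboard carton steadily along the roller track, without lifting it or shoving it so that it shoots off, until it is all the way into the wooden packing bay, square and up against the end board. Also press the carton's lid, which is standing proud, straight down until it is fully closed. Leave the mug, jar, brush and hammer where they are.

Things in the scene. Friction and masses are not known exactly. Their poses are not given: they have to be found in the camera images.
- track: Fixed roller track with a wooden packing bay at one end. Origin on the bench under its centre line; its y axis runs along it, from the bay (-y) to the loading end (+y), z up. 11 free rollers (20 mm diameter, 182 mm wide along x) at y = -60 to +240 mm, every 30 mm, tops 50 mm above the bench. Side beams at x = +-93 to 105 mm, tops at 44 mm.
- bay_mouth (a point): Middle of the bay's open mouth, on its floor (track y = -77 mm, 48.5 mm above the bench); axes as the track's. Two flat guides over the rollers narrow the way from 174 mm apart (107 mm before the mouth) to 117 mm at the mouth; their tops are 82 mm above the bench.
- bay_home (a point): Where the carton's origin lies when fully home: on the bay's flat floor, 48.5 mm above the bench, midway between the side walls (124 mm apart inside, 14 mm thick, tops 80 mm above the bench), 65 mm from the end board's inner face (board 14 mm thick, top 95 mm above the bench). Axes as the track's. The bay is open above.
- carton: Cardboard carton on the rollers, about 0.5 kg: 100 mm wide (x), 130 mm long (y, roughly along the track), base 45 mm high. Its lid, of the same outline, stands up to 14 mm above the base on a white neck: 77 mm high in all, 63 mm when closed. Origin: centre of its underside. Too wide to grip; push its end face.
- carton_lid (a joint): How far the carton's lid has been pressed down (m): starts at 0 to 0.004, 0.014 is fully closed on the base. A friction fit: takes about 8 N and stays where it is left.
- lid_top (a point): Centre of the top face of the carton's lid: 77 mm above the carton's underside at lid value 0, 63 mm when fully closed. The lid's plate is 18 mm thick.
- mug: Bystander, leave alone: glass mug, 76 mm across, 95 mm high. Origin: centre of its underside.
- jar: Bystander, leave alone: small jar, 56 mm across, 60 mm high. Origin: centre of its underside.
- brush: Bystander, leave alone: flat brush, 200 mm long, lying. Origin: underside of the tool, near the middle of its length.
- hammer: Bystander, leave alone: small hammer, 240 mm long, lying. Origin: underside of the tool, near the middle of its length.
Not all that is in view belongs to the job. Several things have the shape of the carton; the one meant has the colours described above.

How it is judged (in metres and radians):
At the end, for the whole second after the job is handed in: The carton stands flat and at rest on the bay floor between the side walls, its end within 10 mm of the end board and square to it within 7 degrees, and its lid is pressed down to within 2.5 mm of fully closed (lid value above 0.0115) (y of carton in the frame of bay_home between -0.008 and 0.01 m and x of carton in the frame of bay_home between -0.016 and 0.016 m and z of carton in the frame of bay_home below 0.006 m and angle between the y axis of carton and the y axis of bay_home, either way round below 0.12 rad and angle between carton's own z axis and vertical below 0.06 rad and value of joint carton_lid above 0.0115 m and linear speed of carton below 0.01 m/s and angular speed of carton below 0.05 rad/s); the robot touches nothing.
It fails at once if the carton shoots off (faster than 0.4 m/s) (linear speed of carton above 0.4 m/s).
It fails at once if the carton is lifted more than 30 mm above the rollers (z of carton in the frame of track above 0.08 m).
It fails at once if the carton tips by more than 20 degrees or falls off the track (angle between carton's own z axis and vertical above 0.35 rad or z of carton in the frame of track below 0.03 m).
It fails at once if the mug, jar, brush or hammer is moved by more than 30 mm (distance of any of mug, jar, brush, hammer from where it was at the start of the episode above 0.03 m).
It also fails if it takes over 45 s, if anything falls off the work surface, if the arm or the gripper's body presses on something with over 40 N, if the wrist force passes 120 N, or if a joint passes its speed limit or range.

## Working session

There is one attempt and no reset: what is moved stays moved. The work goes in short steps, Python scripts to look and compute and a tool call to move; the robot and the scene stay as the last step left them, time stands still between calls to the robot, and variables do not carry over. Pictures are saved under pics/ and viewed, at most 10 in all, crops included, and the job is handed in when it is done.

Besides the shell and the picture viewer there is one more tool, called after "Call:" by a JSON object that holds its "op" and its "data". step_arm: Moves the arm, as the interface text tells. Its arguments: {"type":"object","properties":{"rows":{"type":"array"},"fingers":{"type":"number"},"squeeze":{"type":"number"}},"required":["rows"]}

```bash
mkdir -p pics; ls
python3 - <<'E'
from bench import r, snapshot, get_calibration
import cv2
for n in("side","top"):
    cv2.imwrite(f"pics/{n}0.png",snapshot(n)); print(n,get_calibration(n))
s=r.sense();print(s['time'],s['tool_pos'],s['tcp_rot'])
E
```

```text
pics
side {'fovy': 48.542165295167976, 'cx': 280.3594703254411, 'cy': 208.8732739476095, 'eye': array([  445.61500304, -1078.23058173,  1195.38345584]), 'orientation': array([43.38646178,  1.14676129, -6.21006864])}
top {'fovy': 48.102185185969496, 'cx': 275.75076977116373, 'cy': 203.04091660077046, 'eye': array([ 383.34693537,  -50.95574946, 1488.04155384]), 'orientation': array([  6.01421576,  -0.59476093, -89.70366009])}
0.1 [ 266.62285643 -536.96679333  241.34279055] [-1.79902155e+02 -8.58695904e-03  2.63997904e+01]
```

View pics/top0.png

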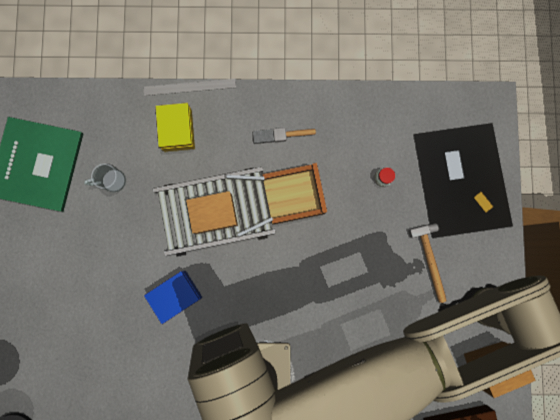

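View pics/side0.png

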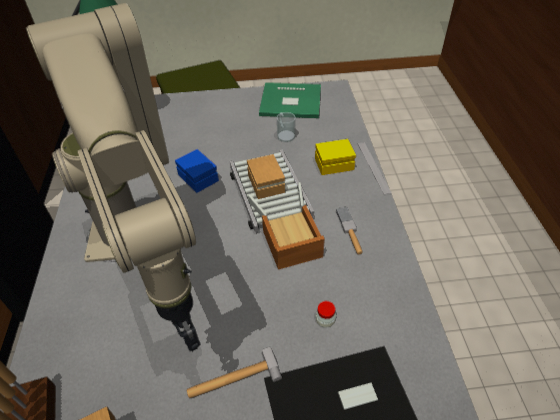

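Candidates that could be taken for the carton, by top-view pixel: brown box on the rollers (212,213), blue box (173,297) and yellow box (174,126). The brown cardboard box on the track fits the description. Next is one close crop to check that, and to pick up the corner pixels.

Run:
```python
import cv2,numpy as np
t=cv2.imread("pics/top0.png")[155:260,145:335]; s=cv2.imread("pics/side0.png")[140:275,220:340]
t=cv2.resize(t,None,fx=4,fy=4,interpolation=cv2.INTER_CUBIC)
cv2.imwrite("pics/ct.png",t)
cv2.imwrite("pics/cs.png",cv2.resize(s,None,fx=4,fy=4,interpolation=cv2.INTER_CUBIC))
```

```text
(no output)
```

View pics/ct.png

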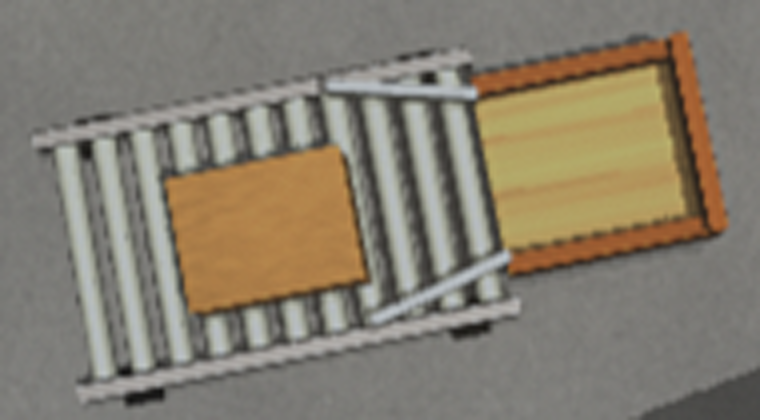

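View pics/cs.png

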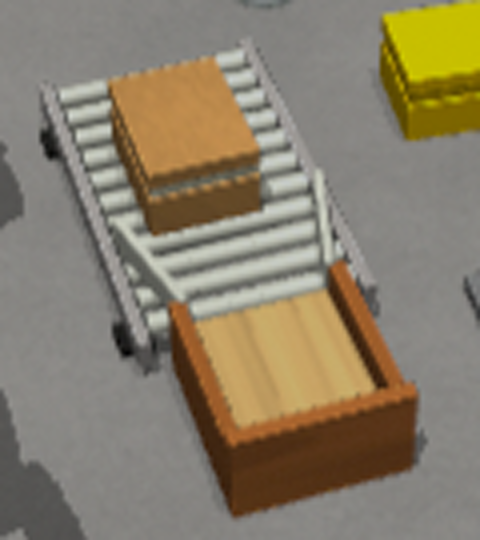

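The crop confirms it: a brown carton with a white neck and its lid proud. The lid corners in the top crop are (165,178), (342,146), (368,281) and (193,315). The bay is to the right, toward -y.

```bash
cat > h.py <<'E'
import numpy as np
from scipy.spatial.transform import Rotation as R
from bench import get_calibration
def ray(n,p):
    c=get_calibration(n); f=210/np.tan(np.radians(c['fovy']/2))
    d=np.array([(p[0]-c['cx'])/f,-(p[1]-c['cy'])/f,-1])
    return c['eye'],R.from_euler('xyz',c['orientation'],degrees=True).apply(d)
def plane(n,p,z):
    e,d=ray(n,p); return e+d*(z-e[2])/d[2]
def tri(a,b):
    e1,d1=ray('top',a); e2,d2=ray('side',b)
    A=np.stack([d1,-d2],1); s=np.linalg.lstsq(A,e2-e1,rcond=None)[0]
    p,q=e1+d1*s[0],e2+d2*s[1]; return (p+q)/2,np.linalg.norm(p-q)
T=lambda x,y:(145+x/4-.375,155+y/4-.375); S=lambda x,y:(220+x/4-.375,140+y/4-.375)
E
python3 - <<'E'
from h import *
np.set_printoptions(precision=1,suppress=True)
top=[(165,178),(342,146),(368,281),(193,315)]; sd=[(213,58),(260,155),(150,180),(110,80)]
def rep(P,l):
    print(l,'c',P.mean(0),'lens',np.linalg.norm(P-np.roll(P,-1,0),axis=1)); e=(P[0]-P[1])+(P[3]-P[2]);print(' yaw of +y',np.degrees(np.arctan2(e[1],e[0])))
P=[]
for a,b in zip(top,sd):
    p,g=tri(T(*a),S(*b));P.append(p);print(p,g)
rep(np.array(P),'lid'); rep(np.array([plane('top',T(*a),np.array(P)[:,2].mean()) for a in top]),'lid top')
rep(np.array([plane('side',S(*a),np.array(P)[:,2].mean()) for a in sd]),'lid side')
for a,b in (((687,32),(415,392)),((725,229),(234,443))): print('board',tri(T(*a),S(*b)),plane('top',T(*a),95),plane('side',S(*b),95))
rep(np.array([plane('top',T(*a),44) for a in[(33,135),(468,52),(519,309),(80,400)]]),'beams')
for a in[(475,97),(660,65),(695,213),(507,247)]: print('bay inner floorish/top',plane('top',T(*a),80))
for a in[(477,95),(507,256)]: print('guide ends top',plane('top',T(*a),82))
for b in[(330,265),(183,305)]: print('guide ends side',plane('side',S(*b),82))
E
```

```text
[536.3 196.7 127.9] 0.4133649386942166
[562.3  69.  124.7] 2.1745124200634174
[465.8  48.7 126.4] 6.310224139704372
[440.3 173.5 132.1] 6.311135150720511
lid c [501.2 122.  127.8] lens [130.3  98.6 127.6  98.8]
 yaw of +y 101.52115386144315
lid top c [499.3 122.  127.8] lens [130.3 100.3 128.2 101.8]
 yaw of +y 101.04196189543724
lid side c [502.9 122.3 127.8] lens [133.6  95.9 133.9  94.4]
 yaw of +y 101.29747452617727
board (array([ 652.1, -185.4,  102.8]), np.float64(0.8247883550973539)) [ 653.2 -186.2   95. ] [ 654. -179.   95.]
board (array([ 507.7, -213.5,   97.7]), np.float64(6.426386919716244)) [ 504.7 -213.9   95. ] [ 511.1 -211.1   95. ]
beams c [511.7 126.2  44. ] lens [341.9 203.5 341.1 207.5]
 yaw of +y 101.688546522284
bay inner floorish/top [605. -27.  80.]
bay inner floorish/top [ 630.5 -167.1   80. ]
bay inner floorish/top [ 518.  -193.1   80. ]
bay inner floorish/top [491.5 -51.9  80. ]
guide ends top [606.3 -28.5  82. ]
guide ends top [484.6 -51.9  82. ]
guide ends side [610.2 -25.   82. ]
guide ends side [485.7 -54.3  82. ]
```

Call:
{"op": "step_arm", "data": {"rows": [[[34,-37,0],-8],[[68,-74,0],-16],[[102,-111,0],-24],[[135,-148,0],-32],[[169,-185,0],-40],[[203,-222,0],-48],[[237,-259,0],-56],[[270,-296,0],-64],[[304,-333,0],-72],[[338,-370,0],-75],[[371,-407,0],-75],[[405,-444,0],-75]], "fingers": 0.6}}

```text
time: 1.3
tool_pos: [431.8, 41.6, 242.2]
tcp_rot: [180.0, 0.0, 101.4]
ft_force: [1.2, -0.8, 0.6]
finger_gap: 50.8
grip_force: 0.0
```

Call:
{"op": "step_arm", "data": {"rows": [[[46,20,0],0],[[92,42,0],0],[[138,63,0],0],[[185,84,0],0],[[185,84,40],0],[[185,84,80],0],[[185,84,115],0],[[185,84,140],0],[[185,84,154],0],[[185,84,154],0]]}}

```text
time: 2.3
tool_pos: [475.9, 236.7, 85.9]
tcp_rot: [-179.7, 0.0, 101.4]
ft_force: [-0.1, -0.1, 0.2]
finger_gap: 50.9
grip_force: 0.0
```

Run:
```python
from bench import snapshot
import cv2
t=snapshot("top")[130:270,130:330]; s=snapshot("side")[90:280,200:350]
a=cv2.resize(t,(640,448),interpolation=cv2.INTER_CUBIC);cv2.imwrite("pics/a.png",a)
cv2.imwrite("pics/b.png",cv2.resize(s,None,fx=3,fy=3,interpolation=cv2.INTER_CUBIC))
```

```text
(no output)
```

View pics/b.png

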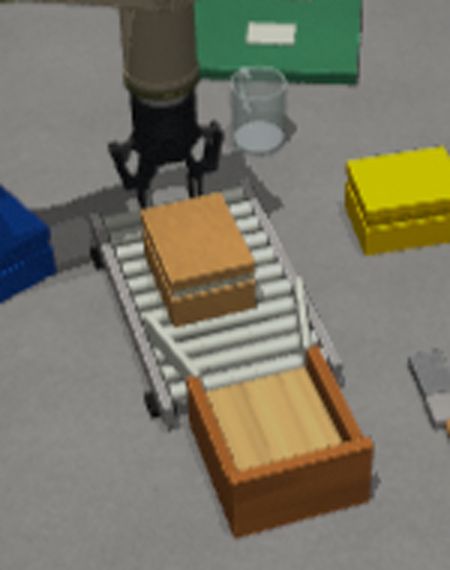

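The side view shows the gripper behind the carton on its centreline (crop 172,180), clear of the mug (258,110). I'll make contact slowly and then push.

Call:
{"op": "step_arm", "data": {"rows": [[[-10,0,0],0],[[-20,0,0],0],[[-28,0,0],0],[[-33,0,0],0],[[-37,1,0],0],[[-41,1,0],0],[[-45,2,0],0],[[-49,2,0],0],[[-54,3,0],0],[[-60,4,0],0],[[-66,5,0],0],[[-72,6,0],0]]}}

```text
time: 3.6
tool_pos: [497.9, 167.5, 88.2]
tcp_rot: [-180.0, -0.0, 101.4]
ft_force: [-1.4, 1.0, 0.3]
finger_gap: 51.1
grip_force: 0.0
```

Call:
{"op": "step_arm", "data": {"rows": [[[-6,0,0],0],[[-12,1,0],0],[[-18,2,0],0],[[-24,2,0],0],[[-30,3,0],0],[[-36,4,0],0],[[-42,4,0],0],[[-48,5,0],0],[[-54,5,0],0],[[-60,6,0],0],[[-66,6,0],0],[[-72,7,0],0]]}}

```text
time: 4.8
tool_pos: [519.4, 99.2, 88.7]
tcp_rot: [179.9, -0.1, 101.4]
ft_force: [-1.1, 1.9, -0.6]
finger_gap: 51.2
grip_force: 0.0
```

Run:
```python
from bench import snapshot
import cv2,numpy as np
t=snapshot("top"); s=snapshot("side")
t=cv2.resize(t[140:270,140:330],(570,390));s=cv2.resize(s[130:280,210:350],(364,390))
s=s[:,60:290]
cv2.imwrite("pics/c.png",np.hstack([t,s]))
```

```text
(no output)
```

View pics/c.png

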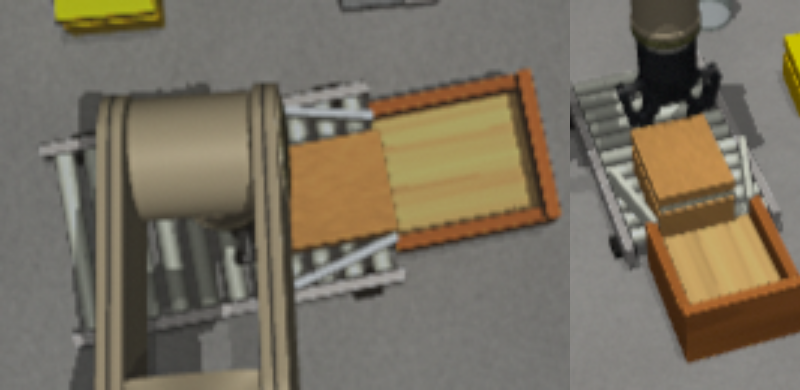

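The carton is square at the bay mouth (front edge near crop 395,190), so I'll keep pushing.

Call:
{"op": "step_arm", "data": {"rows": [[[-6,0,0],0],[[-12,0,0],0],[[-18,0,0],0],[[-24,0,0],0],[[-30,0,0],0],[[-36,0,0],0],[[-42,0,0],0],[[-48,0,0],0],[[-54,0,0],0],[[-60,0,0],0],[[-66,0,0],0],[[-72,0,0],0]]}}

```text
time: 6.1
tool_pos: [533.0, 27.8, 88.1]
tcp_rot: [-180.0, -0.0, 101.4]
ft_force: [-1.2, 2.7, -1.5]
finger_gap: 51.1
grip_force: 0.0
```

Call:
{"op": "step_arm", "data": {"rows": [[[-6,0,0],0],[[-12,0,0],0],[[-18,0,0],0],[[-24,0,0],0],[[-30,0,0],0],[[-36,0,0],0],[[-41,0,0],0],[[-46,0,0],0],[[-51,0,0],0],[[-56,0,0],0],[[-60,0,0],0],[[-64,0,0],0]]}}

```text
time: 7.3
tool_pos: [545.9, -34.7, 88.5]
tcp_rot: [180.0, -0.0, 101.4]
ft_force: [-0.6, 4.5, 1.2]
finger_gap: 51.1
grip_force: 0.0
```

Call:
{"op": "step_arm", "data": {"rows": [[[-2,0,0],0],[[-4,0,0],0],[[-6,0,0],0],[[-8,0,0],0]]}}

```text
time: 7.7
tool_pos: [547.4, -42.3, 88.4]
tcp_rot: [180.0, -0.0, 101.4]
ft_force: [-1.2, 4.5, 1.4]
finger_gap: 51.0
grip_force: 0.0
```

Call:
{"op": "step_arm", "data": {"rows": [[[-1,0,0],0],[[-2,0,0],0],[[-3,0,0],0],[[-4,0,0],0]]}}

```text
time: 8.1
tool_pos: [548.0, -45.5, 88.4]
tcp_rot: [-180.0, -0.1, 101.4]
ft_force: [-3.7, 11.3, 3.5]
finger_gap: 51.0
grip_force: 0.0
```

Call:
{"op": "step_arm", "data": {"rows": [[[-1,0,0],0],[[-1,0,0],0]]}}

```text
time: 8.3
tool_pos: [547.8, -45.7, 88.3]
tcp_rot: [-180.0, -0.2, 101.4]
ft_force: [-5.0, 12.8, 5.4]
finger_gap: 51.0
grip_force: 0.0
```

Force rose to about 13 N at the expected end position, so the carton is against the board. I'll back off, lift, shut the fingers and move over the lid's centre.

Call:
{"op": "step_arm", "data": {"rows": [[[4,0,0],0],[[14,0,0],0],[[30,0,0],0],[[45,0,-10],0],[[45,0,-40],0],[[45,0,-75],0],[[20,0,-80],0],[[-10,0,-80],0],[[-40,0,-80],0],[[-65,0,-80],0],[[-77,0,-80],0],[[-77,0,-80],0]], "fingers": 0}}

```text
time: 9.5
tool_pos: [563.7, -123.2, 168.8]
tcp_rot: [180.0, 0.0, 101.3]
ft_force: [0.8, 0.7, 0.2]
finger_gap: -0.1
grip_force: 0.0
```

Call:
{"op": "step_arm", "data": {"rows": [[[0,0,8],0],[[0,0,16],0],[[0,0,22],0],[[0,0,27],0],[[0,0,30],0],[[0,0,32],0]]}}

```text
time: 10.1
tool_pos: [563.4, -122.5, 135.8]
tcp_rot: [-180.0, -0.0, 101.4]
ft_force: [0.0, 0.1, 1.1]
finger_gap: 0.2
grip_force: 0.0
```

Call:
{"op": "step_arm", "data": {"rows": [[[0,0,2],0],[[0,0,4],0],[[0,0,6],0],[[0,0,8],0],[[0,0,9],0],[[0,0,10],0]]}}

```text
time: 10.7
tool_pos: [563.7, -122.7, 127.3]
tcp_rot: [180.0, 0.0, 101.4]
ft_force: [-4.1, 2.1, 7.2]
finger_gap: 0.2
grip_force: 3.4
```

Call:
{"op": "step_arm", "data": {"rows": [[[0,0,1],0],[[0,0,2],0],[[0,0,3],0],[[0,0,3],0]]}}

```text
time: 11.1
tool_pos: [563.6, -122.7, 124.2]
tcp_rot: [180.0, -0.0, 101.4]
ft_force: [-2.5, 1.3, 4.9]
finger_gap: 0.3
grip_force: 2.6
```

Still sliding at about the friction force, so I'll continue to the hard stop.

Call:
{"op": "step_arm", "data": {"rows": [[[0,0,1],0],[[0,0,2],0],[[0,0,2],0]]}}

```text
time: 11.4
tool_pos: [563.8, -122.7, 122.5]
tcp_rot: [180.0, 0.0, 101.4]
ft_force: [-5.1, 2.9, 7.8]
finger_gap: -0.2
grip_force: 3.9
```

Call:
{"op": "step_arm", "data": {"rows": [[[0,0,0.5],0],[[0,0,1],0],[[0,0,1],0]]}}

```text
time: 11.7
tool_pos: [563.8, -122.7, 122.5]
tcp_rot: [180.0, 0.0, 101.4]
ft_force: [-8.1, 2.3, 14.0]
finger_gap: 0.4
grip_force: 7.3
```

Call:
{"op": "step_arm", "data": {"rows": [[[0,0,1],0],[[0,0,1],0]]}}

```text
time: 11.9
tool_pos: [563.9, -122.7, 122.4]
tcp_rot: [179.9, 0.0, 101.4]
ft_force: [-11.8, 3.5, 21.7]
finger_gap: 0.1
grip_force: 10.7
```

Call:
{"op": "step_arm", "data": {"rows": [[[0,0,-5],0],[[0,0,-20],0],[[0,0,-60],0],[[0,0,-100],0],[[60,-40,-120],0],[[105,-60,-120],0],[[150,-80,-120],0],[[190,-90,-120],0],[[190,-90,-120],0]]}}

```text
time: 12.8
tool_pos: [436.1, 48.7, 240.5]
tcp_rot: [179.9, -0.1, 101.5]
ft_force: [0.9, 0.0, -0.4]
finger_gap: 0.0
grip_force: 0.0
```

Run:
```python
from bench import snapshot
import cv2,numpy as np
t=snapshot("top"); s=snapshot("side");cv2.imwrite("pics/top9.png",t);cv2.imwrite("pics/side9.png",s)
t=cv2.resize(t[150:230,235:335],(500,400),interpolation=cv2.INTER_CUBIC);s=cv2.resize(s[190:270,255:330],(300,320),interpolation=cv2.INTER_CUBIC)
o=np.zeros((400,800,3),np.uint8);o[:,:500]=t;o[:320,500:]=s
cv2.imwrite("pics/d.png",o)
```

```text
(no output)
```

View pics/d.png

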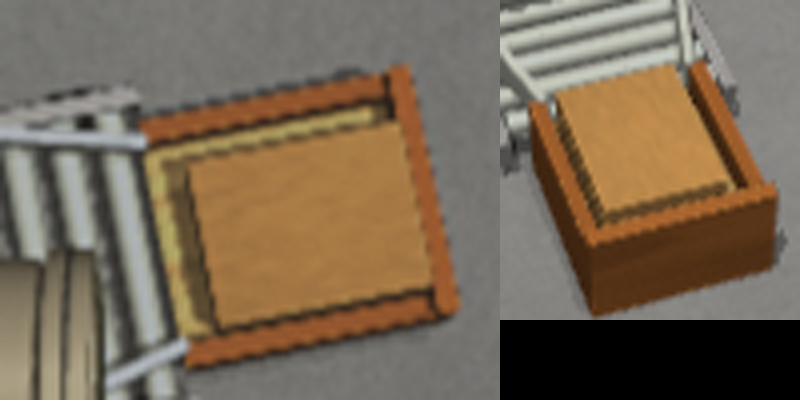

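Run:
```python
from h import *
t=lambda x,y:(235+x/5-.4,150+y/5-.4); s=lambda x,y:(255+(x-500)/4-.375,190+y/4-.375)
u=np.array([-.198,.980]);v=np.array([.980,.198]);home=np.array([564.3,-121.9])
Pt=[plane('top',t(*p),111.5)[:2] for p in[(400,122),(435,290),(218,330),(190,165)]]
Ps=[plane('side',s(*p),111.5)[:2] for p in[(730,182),(600,215),(555,95),(680,66)]]
Pb=[plane('top',t(*p),95)[:2] for p in[(408,66),(458,312)]]
print('tri heights',[np.round(tri(t(*a),s(*b))[0],0) for a,b in zip([(400,122),(435,290),(218,330),(190,165)],[(730,182),(600,215),(555,95),(680,66)])])
for n,P in(('top',Pt),('side',Ps),('board outer',Pb)):
    P=np.array(P); c=P.mean(0)-home; e=P[0]-P[1]
    print(n,'u',c@u,'v',c@v,'yaw',np.degrees(np.arctan2(e[1],e[0])))
```

```text
tri heights [array([ 617., -179.,  112.]), array([ 516., -199.,  113.]), array([493., -72., 111.]), array([593., -55., 113.])]
top u -2.123580642975757 v -11.927155529349937 yaw 11.46509638114968
side u -2.012071448557284 v -7.660475882132565 yaw 11.022845340074646
board outer u -79.59879438464554 v -1.6198417696430871 yaw 11.140673551416674
```

The lid is at about 112 mm, which is closed. The carton is within about 2 mm of home along the track, and the lateral offset of about -9 mm is inside the ±16 limit. It is square, so I'm handing in.

```bash
python3 -c "
from bench import r
print(r.hand_in())"
```

```text
the job is handed in; nothing more can be done
None
```

I pushed the carton into the bay and up against the end board, measuring it square with the lid fully pressed down, and handed the job in at about 13 s; no verdict came back.

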